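# Sort two bushings on the gauge pin

### The arm

A 7-joint arm with a two-finger parallel gripper is mounted at the origin on the work surface; the furniture and walls round the work are solid. World frame = base frame: x ahead of the robot, y to its left, z up, the work surface at z = 0. Lengths are in m, angles in degrees, forces in N, time in s.
With the tool pointing down it reaches from about 0.425 to 0.825 m from the base axis. Payload 3.6 kg.
Tool frame: the origin (TCP) lies on the front face of the gripper's body, between the roots of the fingers; the fingertips stand 73 mm ahead of it and the grasp point (between the pads) lies 54 mm ahead of it (ctrl.tcp_to_tips is the distance from the TCP to the fingertips, in m); z points along the fingers, y is the line along which they close (so a half turn about z gives the same grasp; the last joint's range is limited). The gripper opens to 85 mm and grips with 20 to 120 N. Pads are 22 mm wide; open, the fingers measure 114 mm over their backs; the gripper's body (76 mm by 85 mm) begins 54 mm behind the grasp point. The pads swing forward as they close: fully open they stand 13 mm farther back than shut.
Start: joints at [-72.451, 35.231, -0.722, 81.555, 0.464, 63.22, -2.315], TCP at [0.212, 0.614, 0.304] pointing down, gripper open.
Joint ranges: [-178.69, 178.69], [-17.37, 117.87], [-77.05, 75.6], [15.02, 138.74], [-78.02, 258.01], [0.78, 113.62], [-162.83, 162.83]. Speed limits (degrees/s): [159.86, 159.86, 180, 180, 180, 180, 180].

### API

Orientations are given as a 3x3 rotation matrix whose columns are the frame's x, y, z axes.
In Python, from workcell import ctrl gives the robot as it stands.
- The arm moves only by the shell command python3 -m jog 'ROWS' [OPENING] [FORCE]. ROWS is JSON, a list of rows, each an object of numbers: "x", "y", "z": the shift along the tool's x, y, z in m; "rx", "ry", "rz": the turn, a rotation vector about the tool's x, y, z in rad. A call has exactly 8 rows; each row is the pose to reach, as a shift and turn from the pose commanded when the call began, along the tool's axes at that moment; what a row does not reach only later rows make up. A row lasts 1/12 s, in which the tool goes at most 41.7 mm and 7.16 degrees, less where a joint would pass 70% of its speed; a pose out of reach is approached as far as the arm can. A call with a gripper value outside its range is refused whole. OPENING is the finger opening in m, from 0 to 0.0854, set as the call begins (- or left out, the last holds). The fingers move at their own pace and stop on an object; FORCE is the grip in N (left out, the last holds). Time passes only in rows, so rows that repeat a pose let the fingers close, or fill a call up. It gives the time, the measured TCP pose, the force, the opening and the grip force at its end, in the units of the state.
- ctrl.read_state(): the state, without advancing time (a new reading comes with each control period).
- ctrl.get_image(name): name is "scene" or "top" or "wrist"; returns a dict with "color" (480x640x3 uint8, red, green, blue), "depth" (480x640 float32, m along the optical axis (not along the pixel's ray), 0 where there is no reading), "fx", "fy", "cx", "cy" (pixels), "R" (3x3) and "t" (3): a world point X has camera coordinates R X + t. Camera axes: x right, y down, z forward; pixel columns grow to the right and rows downward; lengths in m; the calibration is good to about 2 mm. The wrist camera is an equidistant fisheye: a pixel r from the principal point sees the ray r / f radians off the axis. A picture is of the moment at which its call begins.
- ctrl.finish_job(): hands the job in; it is judged then, once.
The state is a dict: "clock": time; "joint_positions": joint angles; "qvel": joint speeds; "tau": joint torques, N m; "ee_pos": TCP position; "tcp_rot": TCP orientation; "force": force on the tool from outside, world axes, zero at the start; "wrist_torque": the same for the moment, N m; "gripper_width": finger opening in m; "finger_force": force on a finger pad.
Only numpy, scipy, OpenCV 4.12 (cv2) and the standard library are available. Lean on these libraries where they do the work, as an engineer would, in place of code of your own. Each camera call takes 0.05 s, during which the arm holds its last target. There are 200 camera calls.

### The job

Sort the two brass bushings by whether they fit the upright steel gauge pin. Slide the one whose bore fits over the pin down until it sits fully home on the gauge's grey foot and leave it there; put the one whose bore is too small into the red reject tray.

Things in the scene. Friction and masses are not known exactly. Their poses are not given: they have to be found in the camera images.
- bushing_wide: the bushing that fits: brass flanged bushing standing upright on its flange, 46 mm tall; body 40 mm outside diameter, above a flange of 48 mm diameter and 8 mm height at the bottom; straight through bore of 26 mm; about 0.15 kg, loose. Origin at the centre of its underside, z axis up along the bore
- bushing_narrow: the bushing that does not fit: same brass flanged bushing from outside (46 mm tall, 40 mm body, 48 x 8 mm flange at the bottom), standing on its flange, but with a through bore of only 10 mm; about 0.15 kg, loose. Origin at the centre of its underside, z axis up along the bore
- gauge_seat (a point): the gauge: a fixed round grey foot, 90 mm diameter and 16 mm thick, with an upright steel pin of 16 mm diameter in its middle that rises 50 mm above the foot, its last 14 mm tapering to 6 mm diameter. This point lies on the pin's axis at the height of the foot's top face, where a bushing's underside rests when home; z up
- reject_tray: red open tray, fixed, 150 x 150 mm outside and 26 mm high, walls and floor 4 mm thick. Origin at the centre of its underside, x and y along its sides, z up; inner floor 4 mm above the origin
Mind the look-alikes: they are no part of the job. Leave any black or purple look-alike of the bushing_wide alone.

How it is judged:
By the outcome, as a careful person would: the job done as asked, in the order asked, and still so for the second after the job is handed in, with the robot touching nothing.
It also fails if it takes over 66 s, if anything falls off the work surface, if the arm or the gripper's body presses on something with over 40 N, if the wrist force passes 120 N, or if a joint passes its speed limit or range.

## Working session

There is one attempt and no reset: what is moved stays moved. The work goes in short steps, Python scripts to look and compute and a shell command to move; the robot and the scene stay as the last step left them, time stands still between calls to the robot, and variables do not carry over. Pictures are saved under pics/ and viewed, at most 10 in all, crops included, and the job is handed in when it is done.

```bash
ls; mkdir -p pics
python3 - <<'E'
from workcell import ctrl
import cv2,numpy as np
s=ctrl.read_state();print(s['clock'],s['ee_pos'],np.round(s['tcp_rot'],3).tolist())
ims=[]
for n in ("scene","top"):
    d=ctrl.get_image(n);np.savez(f"pics/{n}0.npz",**d)
    cv2.imwrite(f"pics/{n}0.png",d["color"][:,:,::-1]);print(n,d["fx"],d["cx"],d["cy"],np.round(d["R"],3).tolist(),np.round(d["t"],3))
E
```

```text
pics
0.0 [0.21212149 0.61380232 0.30271927] [[-0.945, 0.327, -0.001], [0.327, 0.945, -0.002], [-0.0, -0.003, -1.0]]
scene 437.88802213630584 327.0895752482043 243.32782385857695 [[0.59, -0.808, -0.007], [-0.552, -0.396, -0.734], [0.59, 0.437, -0.679]] [-0.254  0.279  0.709]
top 558.5291621396499 311.30954887222254 232.36053651922057 [[-0.054, -0.999, 0.005], [-0.972, 0.051, -0.227], [0.227, -0.017, -0.974]] [0.014 0.424 1.118]
```

View pics/top0.png

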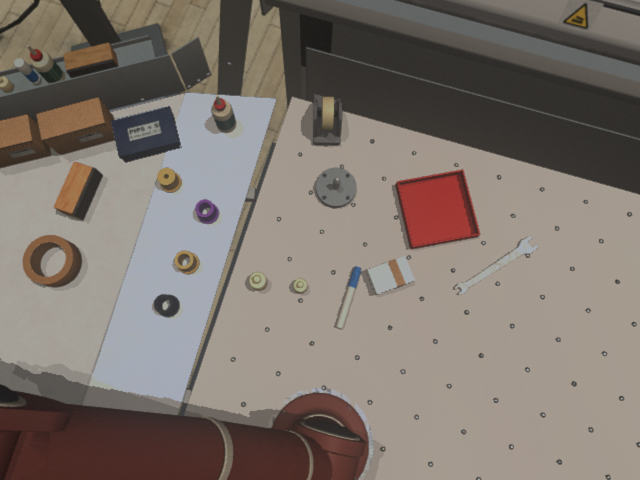

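View pics/scene0.png

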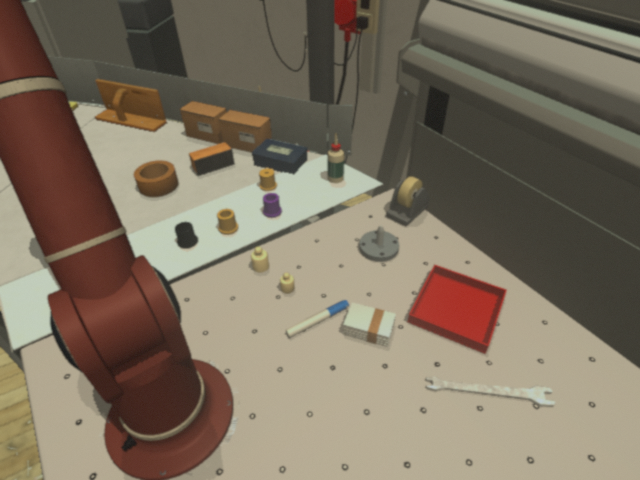

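The top view shows the solid-bore bushing (narrow) at (168,180), the wide at (186,261), purple at (207,211), black at (167,305), the gauge at (336,187) and the tray at (437,209). The bushings stand on a white strip whose height I have yet to measure.

```bash
cat > h.py <<'E'
import numpy as np,cv2
def world(d,u,v,z=None):
    u=np.asarray(u,float);v=np.asarray(v,float)
    r=np.stack([(u-d["cx"])/d["fx"],(v-d["cy"])/d["fy"],np.ones_like(u)],-1)
    c=-d["R"].T@d["t"]; w=r@d["R"]
    if z is None: k=d["depth"][v.astype(int),u.astype(int)]
    else: k=(z-c[2])/w[...,2]
    return c+w*np.asarray(k)[...,None]
def cloud(d):
    v,u=np.mgrid[:480,:640]; return world(d,u,v)
E
python3 - <<'E'
from h import *
for n in("top","scene"):
    d=dict(np.load(f"pics/{n}0.npz")); P=cloud(d); ok=d["depth"]>0
    px={"top":dict(nar=(168,180),wide=(186,261),pur=(207,211),blk=(167,305),gauge=(336,187),tray=(437,209)),
      "scene":dict(nar=(267,178),wide=(228,220),pur=(272,204),blk=(186,234),gauge=(379,242),tray=(458,307))}[n]
    for k,(u,v) in px.items():
        r=25 if k in("gauge",) else 50 if k=="tray" else 16
        if n=="scene" and k=="gauge": r=25
        Q=P[v-r:v+r,u-r:u+r][ok[v-r:v+r,u-r:u+r]]
        print(n,k,np.round(P[v,u],3),"z pct",np.round(np.percentile(Q[:,2],[2,20,50,80,95,99]),3))
        if k in("nar","wide","pur","blk"):
            zb=np.percentile(Q[:,2],30);zt=np.percentile(Q[:,2],99)
            T=Q[Q[:,2]>zt-.006]; (c,s,a)=cv2.minAreaRect((T[:,:2]*1000).astype(np.float32)); print("  top ring",np.round(c,1),np.round(s,1))
        if k=="gauge":
            T=Q[(Q[:,2]>.01)&(Q[:,2]<.024)];(c,s,a)=cv2.minAreaRect((T[:,:2]*1000).astype(np.float32)); print("  foot",np.round(c,1),np.round(s,1))
            T=Q[(Q[:,2]>.035)&(Q[:,2]<.075)];print("  pin",np.round(np.median(T,0),4),len(T))
        if k=="tray":
            T=Q[(Q[:,2]>.019)&(Q[:,2]<.032)];(c,s,a)=cv2.minAreaRect((T[:,:2]*1000).astype(np.float32)); print("  tray",np.round(c,1),np.round(s,1),a)
    for (u,v) in ({"top":[(150,240),(220,160),(150,340),(240,170),(160,230)],"scene":[]}[n]): print("strip",np.round(P[v,u],3))
E
```

```text
top nar [0.556 0.291 0.045] z pct [-0.004 -0.     0.004  0.043  0.047  0.049]
  top ring [564.9 295.9] [38.8 37.2]
top wide [ 0.387  0.263 -0.002] z pct [-0.004 -0.001  0.003  0.033  0.046  0.048]
  top ring [381.  257.5] [38.4 38.2]
top pur [0.495 0.216 0.003] z pct [-0.004 -0.001  0.002  0.031  0.046  0.048]
  top ring [488.9 213.8] [38.4 38.2]
top blk [ 0.295  0.304 -0.003] z pct [-0.004 -0.001  0.002  0.036  0.046  0.048]
  top ring [293.1 299.9] [38. 39.]
top gauge [ 0.525 -0.068  0.035] z pct [-0.005 -0.001  0.01   0.016  0.019  0.057]
  foot [532.2 -69.2] [88.  87.5]
  pin [ 0.5297 -0.0676  0.0544] 58
top tray [ 0.473 -0.288  0.005] z pct [-0.005 -0.001  0.001  0.005  0.023  0.027]
  tray [ 458.5 -268.3] [171.2 188.9] 7.858096599578857
strip [0.437 0.34  0.002]
strip [ 0.614  0.186 -0.001]
strip [ 0.224  0.338 -0.   ]
strip [ 0.588  0.142 -0.002]
strip [ 0.459  0.319 -0.001]
scene nar [0.555 0.283 0.041] z pct [-0.001  0.002  0.006  0.029  0.047  0.049]
  top ring [541.3 269.4] [113.5  36.6]
scene wide [0.375 0.241 0.041] z pct [-0.     0.002  0.004  0.034  0.047  0.048]
  top ring [383.2 257. ] [38.4 38.8]
scene pur [0.48  0.2   0.041] z pct [0.    0.002 0.004 0.031 0.046 0.048]
  top ring [491.3 213.8] [40.4 36.5]
scene blk [0.287 0.284 0.04 ] z pct [0.    0.002 0.004 0.035 0.047 0.048]
  top ring [294.2 298.6] [40.1 38.9]
scene gauge [ 0.53  -0.071  0.025] z pct [-0.001  0.     0.002  0.017  0.02   0.059]
  foot [561.9 -57.3] [150.5  89.2]
  pin [ 0.5304 -0.071   0.0519] 84
scene tray [ 0.478 -0.285  0.004] z pct [-0.002  0.     0.003  0.006  0.025  0.027]
  tray [ 521.6 -278.4] [252. 150.] 7.910440921783447
```

```bash
cat >> h.py <<'E'
def go(x,y,z,yaw=None):
    from workcell import ctrl
    s=ctrl.read_state();R=np.array(s["tcp_rot"]);d=np.array([x,y,z])-s["ee_pos"]
    print("t",round(s["clock"],2),"tool shift",np.round(R.T@d,4),"pos",np.round(s["ee_pos"],4),"q",np.round(s["joint_positions"],0),"w",round(s["gripper_width"],4),"F",np.round(s["force"],1))
E
python3 - <<'E'
from h import *
d=dict(np.load("pics/top0.npz"));h=cv2.cvtColor(d["color"],cv2.COLOR_RGB2HSV)
m=((h[...,0]<6)|(h[...,0]>174))&(h[...,1]>170)
m[:, :380]=0;m[:150]=0;m[260:]=0
v,u=np.nonzero(m);P=world(d,u,v,.004)
c,s,a=cv2.minAreaRect((P[:,:2]*1000).astype(np.float32));print(c,s,a)
go(.382,.257,.30);go(.382,.257,.09)
E
```

```text
(476.09375, -285.7540283203125) (148.0122528076172, 140.0414581298828) 6.9480133056640625
t 0.1 tool shift [-0.2771 -0.2818  0.0035] pos [0.2122 0.6138 0.3029] q [-72.  35.  -1.  82.   0.  63.  -2.] w 0.0858 F [-0.1 -0.5 -0.1]
t 0.1 tool shift [-0.2771 -0.2813  0.2135] pos [0.2122 0.6138 0.3029] q [-72.  35.  -1.  82.   0.  63.  -2.] w 0.0858 F [-0.1 -0.5 -0.1]
```

```bash
python3 -m jog '[{"x":-0.028,"y":-0.028},{"x":-0.056,"y":-0.056},{"x":-0.084,"y":-0.084},{"x":-0.112,"y":-0.112},{"x":-0.140,"y":-0.140},{"x":-0.168,"y":-0.168},{"x":-0.196,"y":-0.197},{"x":-0.224,"y":-0.226}]'
python3 -c "
from h import *
go(.382,.257,.2)"
```

```text
t 0.1 tool shift [-0.2771 -0.2816  0.1035] pos [0.2122 0.6138 0.3029] q [-72.  35.  -1.  82.   0.  63.  -2.] w 0.0858 F [-0.1 -0.5 -0.1]validation failed for argument at $[0]...
```

```bash
python3 -m jog '[{"x":-0.028,"y":-0.028,"z":0,"rx":0,"ry":0,"rz":0},{"x":-0.056,"y":-0.056,"z":0,"rx":0,"ry":0,"rz":0},{"x":-0.084,"y":-0.084,"z":0,"rx":0,"ry":0,"rz":0},{"x":-0.112,"y":-0.112,"z":0,"rx":0,"ry":0,"rz":0},{"x":-0.140,"y":-0.140,"z":0,"rx":0,"ry":0,"rz":0},{"x":-0.168,"y":-0.168,"z":0,"rx":0,"ry":0,"rz":0},{"x":-0.196,"y":-0.197,"z":0,"rx":0,"ry":0,"rz":0},{"x":-0.224,"y":-0.226,"z":0,"rx":0,"ry":0,"rz":0}]'
python3 -c "
from h import *
go(.382,.257,.2)"; python3 -m jog --help | head -30
```

```text
clock: 0.77
ee_pos: [0.3505, 0.3255, 0.3037]
tcp_rot: [[-0.945, 0.326, -0.0], [0.326, 0.945, -0.001], [0.0, -0.001, -1.0]]
force: [0.3, 0.1, 0.2]
gripper_width: 0.0857
finger_force: 0.0
t 0.77 tool shift [-0.0522 -0.0544  0.1037] pos [0.3505 0.3255 0.3037] q [-46.  20.   1. 109.  -0.  51.  26.] w 0.0857 F [0.3 0.1 0.2]invalid input: not JSON, or not a number
```

Works. Now go above the bushing and look with the wrist camera.

```bash
python3 -m jog '[{"x":-0.02,"y":-0.02,"z":0.02,"rx":0,"ry":0,"rz":0},{"x":-0.04,"y":-0.04,"z":0.04,"rx":0,"ry":0,"rz":0},{"x":-0.052,"y":-0.054,"z":0.06,"rx":0,"ry":0,"rz":0},{"x":-0.052,"y":-0.054,"z":0.08,"rx":0,"ry":0,"rz":0},{"x":-0.052,"y":-0.054,"z":0.1,"rx":0,"ry":0,"rz":0},{"x":-0.052,"y":-0.054,"z":0.104,"rx":0,"ry":0,"rz":0},{"x":-0.052,"y":-0.054,"z":0.104,"rx":0,"ry":0,"rz":0},{"x":-0.052,"y":-0.054,"z":0.104,"rx":0,"ry":0,"rz":0}]'
python3 - <<'E'
from h import *
from workcell import ctrl
go(.382,.257,.09)
d=ctrl.get_image("wrist");np.savez("pics/w1.npz",**d);cv2.imwrite("pics/w1.png",d["color"][:,:,::-1])
c=-d["R"].T@d["t"];print(c,d["R"],d["fx"],d["cx"],d["cy"])
E
```

```text
clock: 1.43
ee_pos: [0.3818, 0.2599, 0.2003]
tcp_rot: [[-0.945, 0.326, 0.0], [0.326, 0.945, 0.0], [-0.0, 0.0, -1.0]]
force: [0.9, -0.4, -0.1]
gripper_width: 0.0855
finger_force: 0.0
t 1.43 tool shift [-0.0011 -0.0028  0.1103] pos [0.3818 0.2599 0.2003] q [-38.  28.   1. 119.  -1.  34.  35.] w 0.0855 F [ 0.9 -0.4 -0.1]
[0.30853466 0.28591615 0.2701479 ] [[ 3.25628977e-01  9.45497581e-01 -3.06210057e-04]
 [ 9.01224205e-01 -3.10283270e-01  3.02521445e-01]
 [ 2.85938283e-01 -9.87857129e-02 -9.53142529e-01]] 371.64829954431775 321.1278222452199 237.13300347906437
```

View pics/w1.png

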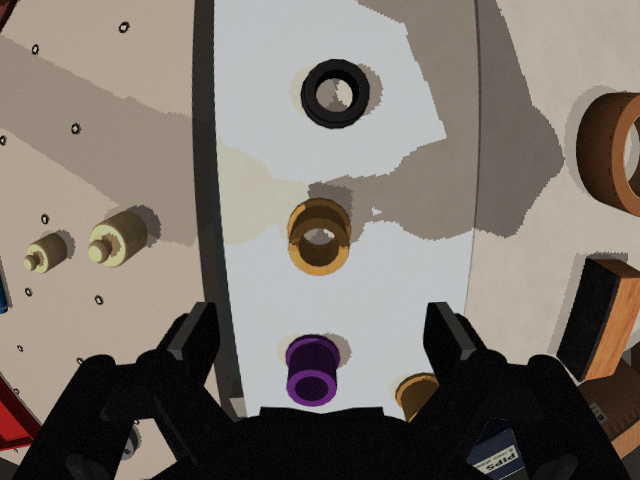

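The wrist view shows the wide bushing at (320,240), black at (335,93), purple at (312,370), with the gripper at the bottom. I'll pin down its rim centre from depth.

```bash
cat >> h.py <<'E'
def fish(d,u,v,z=None):
    x=(np.asarray(u,float)-d["cx"])/d["fx"];y=(np.asarray(v,float)-d["cy"])/d["fy"];th=np.hypot(x,y)+1e-9;t=np.tan(th)/th
    r=np.stack([x*t,y*t,np.ones_like(x)],-1);c=-d["R"].T@d["t"];w=r@d["R"]
    k=d["depth"][np.asarray(v,int),np.asarray(u,int)] if z is None else (z-c[2])/w[...,2]
    return c+w*np.asarray(k)[...,None]
def blob(lo,hi,xy,rad):
    "circle round wrist-camera points with lo<z<hi within rad of xy"
    from workcell import ctrl
    d=ctrl.get_image("wrist");v,u=np.mgrid[:480,:640];P=fish(d,u,v)
    k=(d["depth"]>0)&(P[...,2]>lo)&(P[...,2]<hi)&(np.hypot(P[...,0]-xy[0],P[...,1]-xy[1])<rad)
    c,r=cv2.minEnclosingCircle((P[k][:,:2]*1000).astype(np.float32));Q=P[k]
    R=cv2.minAreaRect((Q[:,:2]*1000).astype(np.float32))
    print("circle",np.round(c,1),round(r,1),"rect",np.round(R[0],1),np.round(R[1],1),"n",len(Q),"zmed",np.median(Q[:,2]).round(4));return d
E
python3 - <<'E'
from h import *
blob(.042,.052,(.382,.257),.035)
go(.382,.257,.09)
E
```

```text
circle [381.5 258.9] 20.0 rect [381.6 259.1] [38.7 39.1] n 1738 zmed 0.0459
t 1.53 tool shift [-0.0008 -0.0033  0.1109] pos [0.3822 0.2602 0.2009] q [-38.  28.   1. 119.  -1.  34.  35.] w 0.0852 F [1.4 0.2 0.2]
```

```bash
python3 -m jog '[{"x":0,"y":-0.002,"z":0.02,"rx":0,"ry":0,"rz":0},{"x":0,"y":-0.002,"z":0.04,"rx":0,"ry":0,"rz":0},{"x":0,"y":-0.002,"z":0.06,"rx":0,"ry":0,"rz":0},{"x":0,"y":-0.002,"z":0.08,"rx":0,"ry":0,"rz":0},{"x":0,"y":-0.002,"z":0.1,"rx":0,"ry":0,"rz":0},{"x":0,"y":-0.002,"z":0.11,"rx":0,"ry":0,"rz":0},{"x":0,"y":-0.002,"z":0.11,"rx":0,"ry":0,"rz":0},{"x":0,"y":-0.002,"z":0.11,"rx":0,"ry":0,"rz":0}]'
python3 -m jog '[{"x":0,"y":0,"z":0,"rx":0,"ry":0,"rz":0},{"x":0,"y":0,"z":0,"rx":0,"ry":0,"rz":0},{"x":0,"y":0,"z":0,"rx":0,"ry":0,"rz":0},{"x":0,"y":0,"z":0,"rx":0,"ry":0,"rz":0},{"x":0,"y":0,"z":0,"rx":0,"ry":0,"rz":0},{"x":0,"y":0,"z":0,"rx":0,"ry":0,"rz":0},{"x":0,"y":0,"z":0,"rx":0,"ry":0,"rz":0},{"x":0,"y":0,"z":0,"rx":0,"ry":0,"rz":0}]' 0.03 40
```

```text
clock: 2.2
ee_pos: [0.3814, 0.258, 0.0904]
tcp_rot: [[-0.945, 0.326, 0.0], [0.326, 0.945, 0.0], [-0.0, 0.0, -1.0]]
force: [0.7, 0.2, 0.8]
gripper_width: 0.0856
finger_force: 0.0
clock: 2.87
ee_pos: [0.3814, 0.2579, 0.0909]
tcp_rot: [[-0.945, 0.326, 0.001], [0.326, 0.945, 0.001], [-0.001, 0.001, -1.0]]
force: [-0.2, 0.1, 5.2]
gripper_width: 0.0376
finger_force: 39.6
```

```bash
python3 -m jog '[{"x":0,"y":0,"z":-0.01,"rx":0,"ry":0,"rz":0},{"x":0,"y":0,"z":-0.025,"rx":0,"ry":0,"rz":0},{"x":0,"y":0,"z":-0.045,"rx":0,"ry":0,"rz":0},{"x":0,"y":0,"z":-0.065,"rx":0,"ry":0,"rz":0},{"x":0,"y":0,"z":-0.085,"rx":0,"ry":0,"rz":0},{"x":0,"y":0,"z":-0.105,"rx":0,"ry":0,"rz":0},{"x":0,"y":0,"z":-0.12,"rx":0,"ry":0,"rz":0},{"x":0,"y":0,"z":-0.12,"rx":0,"ry":0,"rz":0}]'
python3 -c "
from h import *
go(.531,-.069,.21)"
```

```text
clock: 3.53
ee_pos: [0.3821, 0.2582, 0.213]
tcp_rot: [[-0.945, 0.327, 0.005], [0.327, 0.945, 0.004], [-0.004, 0.005, -1.0]]
force: [0.1, 0.6, -1.7]
gripper_width: 0.0377
finger_force: 40.9
t 3.53 tool shift [-0.2477 -0.2606  0.0026] pos [0.3821 0.2582 0.213 ] q [-38.  26.   1. 118.  -1.  35.  35.] w 0.0377 F [ 0.1  0.6 -1.7]
```

```bash
python3 -m jog '[{"x":-0.02,"y":-0.021,"z":0,"rx":0,"ry":0,"rz":0},{"x":-0.045,"y":-0.047,"z":0,"rx":0,"ry":0,"rz":0},{"x":-0.070,"y":-0.073,"z":0,"rx":0,"ry":0,"rz":0},{"x":-0.095,"y":-0.1,"z":0,"rx":0,"ry":0,"rz":0},{"x":-0.12,"y":-0.126,"z":0,"rx":0,"ry":0,"rz":0},{"x":-0.145,"y":-0.152,"z":0,"rx":0,"ry":0,"rz":0},{"x":-0.17,"y":-0.179,"z":0,"rx":0,"ry":0,"rz":0},{"x":-0.195,"y":-0.205,"z":0,"rx":0,"ry":0,"rz":0}]'
python3 -m jog '[{"x":-0.015,"y":-0.02,"z":0,"rx":0,"ry":0,"rz":0},{"x":-0.03,"y":-0.04,"z":0,"rx":0,"ry":0,"rz":0},{"x":-0.04,"y":-0.055,"z":0,"rx":0,"ry":0,"rz":0},{"x":-0.04,"y":-0.056,"z":0,"rx":0,"ry":0,"rz":0},{"x":-0.04,"y":-0.056,"z":0,"rx":0,"ry":0,"rz":0},{"x":-0.04,"y":-0.056,"z":0,"rx":0,"ry":0,"rz":0},{"x":-0.04,"y":-0.056,"z":0,"rx":0,"ry":0,"rz":0},{"x":-0.04,"y":-0.056,"z":0,"rx":0,"ry":0,"rz":0}]'
python3 - <<'E'
from h import *
from workcell import ctrl
go(.531,-.069,.21)
d=blob(.010,.022,(.531,-.069),.06);np.savez("pics/w2.npz",**d)
cv2.imwrite("pics/w2.png",d["color"][:,:,::-1])
E
```

```text
clock: 4.2
ee_pos: [0.498, -0.0018, 0.2091]
tcp_rot: [[-0.945, 0.327, -0.002], [0.327, 0.945, -0.0], [0.002, -0.001, -1.0]]
force: [0.5, 0.2, -1.4]
gripper_width: 0.0376
finger_force: 40.8
clock: 4.87
ee_pos: [0.5176, -0.0641, 0.2097]
tcp_rot: [[-0.946, 0.324, -0.001], [0.324, 0.946, 0.001], [0.001, 0.001, -1.0]]
force: [-0.3, 0.5, -2.0]
gripper_width: 0.0376
finger_force: 40.8
t 4.87 tool shift [-0.0143 -0.0003 -0.0003] pos [ 0.5176 -0.0641  0.2097] q [  5.  31.  -0. 109.   0.  40.  75.] w 0.0376 F [-0.3  0.5 -2. ]
circle [532.5 -67.7] 45.0 rect [522.6 -63.9] [89.1 68.4] n 6277 zmed 0.0159
```

View pics/w2.png

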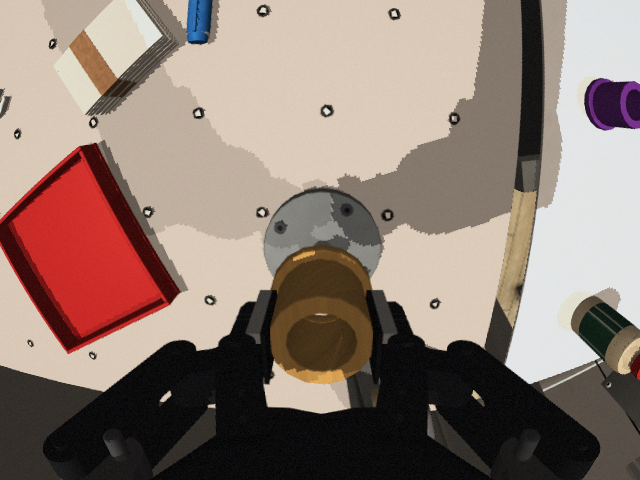

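The foot is at (322,240), mostly behind the held bushing at (322,320). The circle fit (radius 45.0 mm) puts its centre at about (0.532, -0.068).

Run:
```python
from h import *
d=dict(np.load("pics/w2.npz"));v,u=np.mgrid[:480,:640];P=fish(d,u,v);h=cv2.cvtColor(d["color"],cv2.COLOR_RGB2HSV)
k=(abs(h[...,0].astype(int)-18)<8)&(h[...,1]>120)&(abs(u-322)<60)&(v>240)&(v<390)&(d["depth"]>0)
Q=P[k];print(np.percentile(Q[:,2],[1,10,50,80,95,99]).round(4))
T=Q[(Q[:,2]>np.percentile(Q[:,2],97)-.006)];print(cv2.minAreaRect((T[:,:2]*1000).astype(np.float32)),cv2.minEnclosingCircle((T[:,:2]*1000).astype(np.float32)))
go(.532,-.068,.21)
```

```text
[0.1229 0.1267 0.1558 0.1645 0.1652 0.1657]
((517.1570434570312, -63.275489807128906), (38.22297286987305, 40.077030181884766), 68.838623046875) ((516.2219848632812, -62.663475036621094), 21.600276947021484)
t 4.92 tool shift [-0.0147  0.0012 -0.0002] pos [ 0.5177 -0.0644  0.2098] q [  5.  31.  -0. 109.   0.  40.  75.] w 0.0376 F [ 0.5 -0.6 -0.7]
```

```bash
python3 -m jog '[{"x":-0.008,"y":0.001,"z":0,"rx":0,"ry":0,"rz":0},{"x":-0.0155,"y":0.001,"z":0,"rx":0,"ry":0,"rz":0},{"x":-0.0155,"y":0.001,"z":0,"rx":0,"ry":0,"rz":0},{"x":-0.0155,"y":0.001,"z":0.01,"rx":0,"ry":0,"rz":0},{"x":-0.0155,"y":0.001,"z":0.02,"rx":0,"ry":0,"rz":0},{"x":-0.0155,"y":0.001,"z":0.03,"rx":0,"ry":0,"rz":0},{"x":-0.0155,"y":0.001,"z":0.04,"rx":0,"ry":0,"rz":0},{"x":-0.0155,"y":0.001,"z":0.04,"rx":0,"ry":0,"rz":0}]'
python3 -m jog '[{"x":0,"y":0,"z":0.003,"rx":0,"ry":0,"rz":0},{"x":0,"y":0,"z":0.006,"rx":0,"ry":0,"rz":0},{"x":0,"y":0,"z":0.009,"rx":0,"ry":0,"rz":0},{"x":0,"y":0,"z":0.012,"rx":0,"ry":0,"rz":0},{"x":0,"y":0,"z":0.015,"rx":0,"ry":0,"rz":0},{"x":0,"y":0,"z":0.018,"rx":0,"ry":0,"rz":0},{"x":0,"y":0,"z":0.02,"rx":0,"ry":0,"rz":0},{"x":0,"y":0,"z":0.02,"rx":0,"ry":0,"rz":0}]'
```

```text
clock: 5.58
ee_pos: [0.5311, -0.0697, 0.1671]
tcp_rot: [[-0.945, 0.327, -0.006], [0.327, 0.945, 0.001], [0.006, -0.001, -1.0]]
force: [-0.7, -0.2, -1.4]
gripper_width: 0.0379
finger_force: 40.8
clock: 6.25
ee_pos: [0.5326, -0.0699, 0.1495]
tcp_rot: [[-0.945, 0.327, -0.001], [0.327, 0.945, 0.0], [0.001, -0.0, -1.0]]
force: [-0.1, -0.5, -1.4]
gripper_width: 0.0375
finger_force: 40.8
```

```bash
python3 -m jog '[{"x":0,"y":0,"z":0.003,"rx":0,"ry":0,"rz":0},{"x":0,"y":0,"z":0.007,"rx":0,"ry":0,"rz":0},{"x":0,"y":0,"z":0.011,"rx":0,"ry":0,"rz":0},{"x":0,"y":0,"z":0.015,"rx":0,"ry":0,"rz":0},{"x":0,"y":0,"z":0.02,"rx":0,"ry":0,"rz":0},{"x":0,"y":0,"z":0.025,"rx":0,"ry":0,"rz":0},{"x":0,"y":0,"z":0.03,"rx":0,"ry":0,"rz":0},{"x":0,"y":0,"z":0.03,"rx":0,"ry":0,"rz":0}]'
python3 -m jog '[{"x":0,"y":0,"z":0.003,"rx":0,"ry":0,"rz":0},{"x":0,"y":0,"z":0.006,"rx":0,"ry":0,"rz":0},{"x":0,"y":0,"z":0.008,"rx":0,"ry":0,"rz":0},{"x":0,"y":0,"z":0.01,"rx":0,"ry":0,"rz":0},{"x":0,"y":0,"z":0.011,"rx":0,"ry":0,"rz":0},{"x":0,"y":0,"z":0.012,"rx":0,"ry":0,"rz":0},{"x":0,"y":0,"z":0.012,"rx":0,"ry":0,"rz":0},{"x":0,"y":0,"z":0.012,"rx":0,"ry":0,"rz":0}]'
```

```text
clock: 6.92
ee_pos: [0.5323, -0.0698, 0.1187]
tcp_rot: [[-0.945, 0.327, -0.002], [0.327, 0.945, 0.0], [0.002, -0.001, -1.0]]
force: [-0.9, 0.2, -1.1]
gripper_width: 0.0378
finger_force: 40.8
clock: 7.58
ee_pos: [0.5329, -0.0699, 0.1079]
tcp_rot: [[-0.945, 0.327, 0.0], [0.327, 0.945, -0.0], [-0.0, -0.0, -1.0]]
force: [-0.3, -0.4, -2.0]
gripper_width: 0.0376
finger_force: 40.8
```

```bash
python3 -m jog '[{"x":0,"y":0,"z":0.0005,"rx":0,"ry":0,"rz":0},{"x":0,"y":0,"z":0.001,"rx":0,"ry":0,"rz":0},{"x":0,"y":0,"z":0.0015,"rx":0,"ry":0,"rz":0},{"x":0,"y":0,"z":0.0015,"rx":0,"ry":0,"rz":0},{"x":0,"y":0,"z":0.0015,"rx":0,"ry":0,"rz":0},{"x":0,"y":0,"z":0.0015,"rx":0,"ry":0,"rz":0},{"x":0,"y":0,"z":0.0015,"rx":0,"ry":0,"rz":0},{"x":0,"y":0,"z":0.0015,"rx":0,"ry":0,"rz":0}]'
python3 -m jog '[{"x":0,"y":0,"z":0,"rx":0,"ry":0,"rz":0},{"x":0,"y":0,"z":0,"rx":0,"ry":0,"rz":0},{"x":0,"y":0,"z":0,"rx":0,"ry":0,"rz":0},{"x":0,"y":0,"z":0,"rx":0,"ry":0,"rz":0},{"x":0,"y":0,"z":0,"rx":0,"ry":0,"rz":0},{"x":0,"y":0,"z":0,"rx":0,"ry":0,"rz":0},{"x":0,"y":0,"z":0,"rx":0,"ry":0,"rz":0},{"x":0,"y":0,"z":0,"rx":0,"ry":0,"rz":0}]' 0.085
python3 -m jog '[{"x":0,"y":0,"z":-0.01,"rx":0,"ry":0,"rz":0},{"x":0,"y":0,"z":-0.025,"rx":0,"ry":0,"rz":0},{"x":0,"y":0,"z":-0.04,"rx":0,"ry":0,"rz":0},{"x":0,"y":0,"z":-0.06,"rx":0,"ry":0,"rz":0},{"x":0,"y":0,"z":-0.08,"rx":0,"ry":0,"rz":0},{"x":0,"y":0,"z":-0.1,"rx":0,"ry":0,"rz":0},{"x":0,"y":0,"z":-0.12,"rx":0,"ry":0,"rz":0},{"x":0,"y":0,"z":-0.12,"rx":0,"ry":0,"rz":0}]'
python3 - <<'E'
from h import *
d=blob(.055,.064,(.532,-.069),.05);np.savez("pics/w3.npz",**d);cv2.imwrite("pics/w3.png",d["color"][:,:,::-1])
go(.565,.296,.22)
E
```

```text
clock: 8.25
ee_pos: [0.533, -0.07, 0.1069]
tcp_rot: [[-0.945, 0.327, 0.0], [0.327, 0.945, -0.0], [-0.0, 0.0, -1.0]]
force: [-1.6, 1.1, 5.9]
gripper_width: 0.0381
finger_force: 41.4
clock: 8.92
ee_pos: [0.5329, -0.0699, 0.1064]
tcp_rot: [[-0.945, 0.327, -0.0], [0.327, 0.945, -0.0], [0.0, -0.0, -1.0]]
force: [-0.4, 0.2, 0.1]
gripper_width: 0.0851
finger_force: 0.0
clock: 9.58
ee_pos: [0.5349, -0.0702, 0.2311]
tcp_rot: [[-0.945, 0.327, 0.009], [0.327, 0.945, -0.001], [-0.009, 0.002, -1.0]]
force: [1.4, -0.3, 0.5]
gripper_width: 0.0849
finger_force: 0.0
circle [533.  -69.3] 20.0 rect [533.  -69.4] [39. 39.] n 1897 zmed 0.0617
t 9.63 tool shift [0.0904 0.3561 0.0091] pos [ 0.534  -0.0701  0.2292] q [  5.  30.  -0. 106.   0.  44.  76.] w 0.0848 F [-0.1  0.3 -0.5]
```

View pics/w3.png

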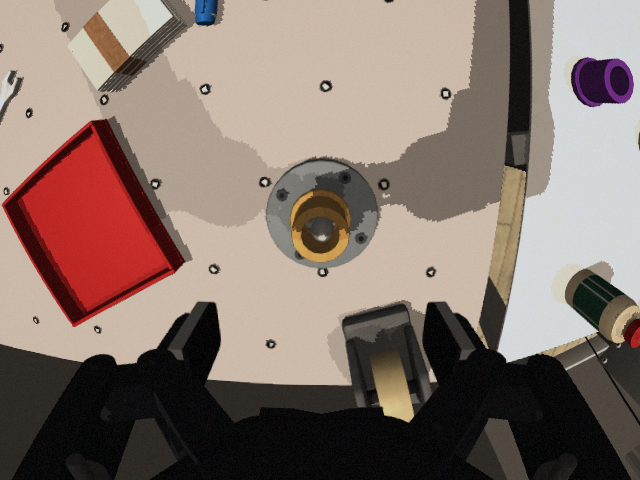

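The wide bushing is home: rim at z = 0.062, concentric with the pin at (322,230). Next, the narrow one; first the clearances around it.

Run:
```python
from h import *
d=dict(np.load("pics/top0.npz"));P=cloud(d)
k=(d["depth"]>0)&(P[...,2]>.012);Q=P[k];x,y=Q[:,0]-.565,Q[:,1]-.296
r=np.hypot(x,y);a=np.degrees(np.arctan2(y,x))
for i in range(-180,180,20):
    s=(a>=i)&(a<i+20)&(r>.03)&(r<.2)
    if s.any(): print(i,"rmin",r[s].min().round(3),"zmax",Q[s][:,2].max().round(3),"zmax r<.09",Q[s&(r<.09)][:,2].max().round(3) if (s&(r<.09)).any() else None)
```

```text
-180 rmin 0.168 zmax 0.05 zmax r<.09 None
-160 rmin 0.102 zmax 0.049 zmax r<.09 None
-140 rmin 0.091 zmax 0.05 zmax r<.09 None
-60 rmin 0.162 zmax 0.138 zmax r<.09 None
-40 rmin 0.164 zmax 0.104 zmax r<.09 None
-20 rmin 0.073 zmax 0.049 zmax r<.09 0.047
0 rmin 0.071 zmax 0.049 zmax r<.09 0.047
20 rmin 0.073 zmax 0.09 zmax r<.09 0.047
40 rmin 0.082 zmax 0.097 zmax r<.09 0.046
60 rmin 0.107 zmax 0.093 zmax r<.09 None
80 rmin 0.152 zmax 0.056 zmax r<.09 None
100 rmin 0.174 zmax 0.054 zmax r<.09 None
```

```bash
python3 -m jog '[{"x":0.008,"y":0.03,"z":0,"rx":0,"ry":0,"rz":0},{"x":0.017,"y":0.066,"z":0,"rx":0,"ry":0,"rz":0},{"x":0.026,"y":0.102,"z":0,"rx":0,"ry":0,"rz":0},{"x":0.035,"y":0.138,"z":0,"rx":0,"ry":0,"rz":0},{"x":0.044,"y":0.174,"z":0,"rx":0,"ry":0,"rz":0},{"x":0.053,"y":0.21,"z":0,"rx":0,"ry":0,"rz":0},{"x":0.062,"y":0.245,"z":0,"rx":0,"ry":0,"rz":0},{"x":0.071,"y":0.28,"z":0,"rx":0,"ry":0,"rz":0}]'
```

```text
clock: 10.3
ee_pos: [0.5565, 0.2195, 0.2255]
tcp_rot: [[-0.945, 0.326, -0.002], [0.326, 0.945, -0.001], [0.002, -0.002, -1.0]]
force: [0.0, -0.3, -0.3]
gripper_width: 0.0849
finger_force: 0.0
```

```bash
python3 -m jog '[{"x":0.009,"y":0.03,"z":0,"rx":0,"ry":0,"rz":0},{"x":0.017,"y":0.06,"z":0,"rx":0,"ry":0,"rz":0},{"x":0.017,"y":0.07,"z":0,"rx":0,"ry":0,"rz":0},{"x":0.017,"y":0.075,"z":0,"rx":0,"ry":0,"rz":0},{"x":0.017,"y":0.075,"z":0,"rx":0,"ry":0,"rz":0},{"x":0.017,"y":0.075,"z":0,"rx":0,"ry":0,"rz":0},{"x":0.017,"y":0.075,"z":0,"rx":0,"ry":0,"rz":0},{"x":0.017,"y":0.075,"z":0,"rx":0,"ry":0,"rz":0}]'
python3 - <<'E'
from h import *
d=blob(.042,.052,(.565,.296),.035)
go(.565,.296,.09)
E
```

```text
clock: 10.97
ee_pos: [0.5661, 0.292, 0.2264]
tcp_rot: [[-0.944, 0.33, -0.0], [0.33, 0.944, -0.001], [-0.0, -0.001, -1.0]]
force: [-0.0, 0.4, 0.2]
gripper_width: 0.0847
finger_force: 0.0
circle [565.9 296.4] 20.3 rect [566.  296.7] [39.1 39.2] n 2238 zmed 0.046
t 11.02 tool shift [0.0023 0.0032 0.1365] pos [0.5661 0.2924 0.2266] q [-30.  38.   1.  89.  -1.  52.  42.] w 0.0849 F [-0.6  0.4  0.2]
```

```bash
python3 -m jog '[{"x":0.0015,"y":0.004,"z":0.02,"rx":0,"ry":0,"rz":0},{"x":0.0015,"y":0.004,"z":0.045,"rx":0,"ry":0,"rz":0},{"x":0.0015,"y":0.004,"z":0.07,"rx":0,"ry":0,"rz":0},{"x":0.0015,"y":0.004,"z":0.095,"rx":0,"ry":0,"rz":0},{"x":0.0015,"y":0.004,"z":0.115,"rx":0,"ry":0,"rz":0},{"x":0.0015,"y":0.004,"z":0.13,"rx":0,"ry":0,"rz":0},{"x":0.0015,"y":0.004,"z":0.136,"rx":0,"ry":0,"rz":0},{"x":0.0015,"y":0.004,"z":0.136,"rx":0,"ry":0,"rz":0}]'
python3 -m jog '[{"x":0,"y":0,"z":0,"rx":0,"ry":0,"rz":0},{"x":0,"y":0,"z":0,"rx":0,"ry":0,"rz":0},{"x":0,"y":0,"z":0,"rx":0,"ry":0,"rz":0},{"x":0,"y":0,"z":0,"rx":0,"ry":0,"rz":0},{"x":0,"y":0,"z":0,"rx":0,"ry":0,"rz":0},{"x":0,"y":0,"z":0,"rx":0,"ry":0,"rz":0},{"x":0,"y":0,"z":0,"rx":0,"ry":0,"rz":0},{"x":0,"y":0,"z":0,"rx":0,"ry":0,"rz":0}]' 0.03 40
python3 -m jog '[{"x":0,"y":0,"z":-0.01,"rx":0,"ry":0,"rz":0},{"x":0,"y":0,"z":-0.025,"rx":0,"ry":0,"rz":0},{"x":0,"y":0,"z":-0.045,"rx":0,"ry":0,"rz":0},{"x":0,"y":0,"z":-0.065,"rx":0,"ry":0,"rz":0},{"x":0,"y":0,"z":-0.085,"rx":0,"ry":0,"rz":0},{"x":0,"y":0,"z":-0.105,"rx":0,"ry":0,"rz":0},{"x":0,"y":0,"z":-0.12,"rx":0,"ry":0,"rz":0},{"x":0,"y":0,"z":-0.12,"rx":0,"ry":0,"rz":0}]'
python3 -c "
from h import *
go(.476,-.285,.21)"
```

```text
clock: 11.68
ee_pos: [0.5649, 0.2974, 0.0889]
tcp_rot: [[-0.945, 0.327, -0.003], [0.328, 0.945, -0.002], [0.002, -0.003, -1.0]]
force: [-0.1, 0.6, 0.0]
gripper_width: 0.085
finger_force: 0.0
clock: 12.35
ee_pos: [0.5661, 0.2985, 0.0918]
tcp_rot: [[-0.945, 0.327, 0.001], [0.327, 0.945, 0.0], [-0.001, 0.001, -1.0]]
force: [-1.3, -0.8, 5.4]
gripper_width: 0.0374
finger_force: 40.9
clock: 13.02
ee_pos: [0.567, 0.2996, 0.2143]
tcp_rot: [[-0.945, 0.326, 0.007], [0.326, 0.945, 0.004], [-0.005, 0.006, -1.0]]
force: [0.8, 0.3, -0.8]
gripper_width: 0.0374
finger_force: 40.5
t 13.02 tool shift [-0.1048 -0.5823  0.0014] pos [0.567  0.2996 0.2143] q [-30.  39.   1.  89.  -1.  51.  42.] w 0.0374 F [ 0.8  0.3 -0.8]
```

```bash
python3 -m jog '[{"x":-0.004,"y":-0.02,"z":0,"rx":0,"ry":0,"rz":0},{"x":-0.01,"y":-0.055,"z":0,"rx":0,"ry":0,"rz":0},{"x":-0.016,"y":-0.09,"z":0,"rx":0,"ry":0,"rz":0},{"x":-0.022,"y":-0.125,"z":0,"rx":0,"ry":0,"rz":0},{"x":-0.029,"y":-0.16,"z":0,"rx":0,"ry":0,"rz":0},{"x":-0.035,"y":-0.195,"z":0,"rx":0,"ry":0,"rz":0},{"x":-0.042,"y":-0.23,"z":0,"rx":0,"ry":0,"rz":0},{"x":-0.048,"y":-0.265,"z":0,"rx":0,"ry":0,"rz":0}]'
python3 -m jog '[{"x":-0.006,"y":-0.035,"z":0,"rx":0,"ry":0,"rz":0},{"x":-0.012,"y":-0.07,"z":0,"rx":0,"ry":0,"rz":0},{"x":-0.018,"y":-0.105,"z":0,"rx":0,"ry":0,"rz":0},{"x":-0.024,"y":-0.14,"z":0,"rx":0,"ry":0,"rz":0},{"x":-0.031,"y":-0.175,"z":0,"rx":0,"ry":0,"rz":0},{"x":-0.037,"y":-0.205,"z":0,"rx":0,"ry":0,"rz":0},{"x":-0.043,"y":-0.235,"z":0,"rx":0,"ry":0,"rz":0},{"x":-0.047,"y":-0.25,"z":0,"rx":0,"ry":0,"rz":0}]'
python3 -c "
from h import *
go(.476,-.285,.21)"
```

```text
clock: 13.68
ee_pos: [0.5234, 0.0309, 0.2096]
tcp_rot: [[-0.945, 0.326, -0.001], [0.326, 0.945, -0.0], [0.001, -0.001, -1.0]]
force: [0.4, -0.4, -1.8]
gripper_width: 0.0371
finger_force: 40.6
clock: 14.35
ee_pos: [0.485, -0.2241, 0.2096]
tcp_rot: [[-0.943, 0.332, -0.002], [0.332, 0.943, -0.003], [0.001, -0.003, -1.0]]
force: [-0.4, -1.0, -1.4]
gripper_width: 0.0375
finger_force: 40.6
t 14.35 tool shift [-0.0118 -0.0604 -0.0003] pos [ 0.485  -0.2241  0.2096] q [ 23.  32.  -1. 107.   1.  41.  92.] w 0.0375 F [-0.4 -1.  -1.4]
```

```bash
python3 -m jog '[{"x":-0.004,"y":-0.02,"z":0,"rx":0,"ry":0,"rz":0},{"x":-0.008,"y":-0.04,"z":0.01,"rx":0,"ry":0,"rz":0},{"x":-0.012,"y":-0.06,"z":0.02,"rx":0,"ry":0,"rz":0},{"x":-0.012,"y":-0.06,"z":0.035,"rx":0,"ry":0,"rz":0},{"x":-0.012,"y":-0.06,"z":0.05,"rx":0,"ry":0,"rz":0},{"x":-0.012,"y":-0.06,"z":0.065,"rx":0,"ry":0,"rz":0},{"x":-0.012,"y":-0.06,"z":0.08,"rx":0,"ry":0,"rz":0},{"x":-0.012,"y":-0.06,"z":0.08,"rx":0,"ry":0,"rz":0}]'
python3 -c "
from h import *
go(.476,-.285,.0955)"
```

```text
clock: 15.02
ee_pos: [0.4767, -0.2786, 0.1269]
tcp_rot: [[-0.945, 0.327, -0.007], [0.327, 0.945, 0.004], [0.008, 0.001, -1.0]]
force: [-0.8, -0.1, -1.9]
gripper_width: 0.0374
finger_force: 40.6
t 15.02 tool shift [-0.0016 -0.0064  0.0314] pos [ 0.4767 -0.2786  0.1269] q [ 29.  40.  -2. 108.   2.  33.  97.] w 0.0374 F [-0.8 -0.1 -1.9]
```

```bash
python3 -m jog '[{"x":0,"y":-0.004,"z":0.005,"rx":0,"ry":0,"rz":0},{"x":0,"y":-0.004,"z":0.01,"rx":0,"ry":0,"rz":0},{"x":0,"y":-0.004,"z":0.015,"rx":0,"ry":0,"rz":0},{"x":0,"y":-0.004,"z":0.02,"rx":0,"ry":0,"rz":0},{"x":0,"y":-0.004,"z":0.024,"rx":0,"ry":0,"rz":0},{"x":0,"y":-0.004,"z":0.027,"rx":0,"ry":0,"rz":0},{"x":0,"y":-0.004,"z":0.03,"rx":0,"ry":0,"rz":0},{"x":0,"y":-0.004,"z":0.03,"rx":0,"ry":0,"rz":0}]'
```

```text
clock: 15.68
ee_pos: [0.4774, -0.2834, 0.0999]
tcp_rot: [[-0.945, 0.327, -0.001], [0.327, 0.945, 0.0], [0.001, 0.0, -1.0]]
force: [-0.2, 0.5, -2.1]
gripper_width: 0.0374
finger_force: 40.6
```

```bash
python3 -m jog '[{"x":0,"y":0,"z":0.001,"rx":0,"ry":0,"rz":0},{"x":0,"y":0,"z":0.002,"rx":0,"ry":0,"rz":0},{"x":0,"y":0,"z":0.003,"rx":0,"ry":0,"rz":0},{"x":0,"y":0,"z":0.004,"rx":0,"ry":0,"rz":0},{"x":0,"y":0,"z":0.004,"rx":0,"ry":0,"rz":0},{"x":0,"y":0,"z":0.004,"rx":0,"ry":0,"rz":0},{"x":0,"y":0,"z":0.004,"rx":0,"ry":0,"rz":0},{"x":0,"y":0,"z":0.004,"rx":0,"ry":0,"rz":0}]'
python3 -m jog '[{"x":0,"y":0,"z":0,"rx":0,"ry":0,"rz":0},{"x":0,"y":0,"z":0,"rx":0,"ry":0,"rz":0},{"x":0,"y":0,"z":0,"rx":0,"ry":0,"rz":0},{"x":0,"y":0,"z":0,"rx":0,"ry":0,"rz":0},{"x":0,"y":0,"z":0,"rx":0,"ry":0,"rz":0},{"x":0,"y":0,"z":0,"rx":0,"ry":0,"rz":0},{"x":0,"y":0,"z":0,"rx":0,"ry":0,"rz":0},{"x":0,"y":0,"z":0,"rx":0,"ry":0,"rz":0}]' 0.065
python3 -m jog '[{"x":0,"y":0,"z":-0.01,"rx":0,"ry":0,"rz":0},{"x":0,"y":0,"z":-0.025,"rx":0,"ry":0,"rz":0},{"x":0,"y":0,"z":-0.04,"rx":0,"ry":0,"rz":0},{"x":0,"y":0,"z":-0.06,"rx":0,"ry":0,"rz":0},{"x":0,"y":0,"z":-0.08,"rx":0,"ry":0,"rz":0},{"x":0,"y":0,"z":-0.1,"rx":0,"ry":0,"rz":0},{"x":0,"y":0,"z":-0.12,"rx":0,"ry":0,"rz":0},{"x":0,"y":0,"z":-0.12,"rx":0,"ry":0,"rz":0}]'
python3 - <<'E'
from h import *
from workcell import ctrl
d=blob(.046,.056,(.477,-.284),.05)
cv2.imwrite("pics/w4.png",d["color"][:,:,::-1]);d=ctrl.get_image("scene");cv2.imwrite("pics/s4.png",d["color"][:,:,::-1])
E
```

```text
clock: 16.35
ee_pos: [0.4776, -0.2836, 0.0965]
tcp_rot: [[-0.945, 0.327, 0.0], [0.327, 0.945, -0.0], [-0.0, -0.0, -1.0]]
force: [0.1, 0.0, -1.6]
gripper_width: 0.0374
finger_force: 40.6
clock: 17.02
ee_pos: [0.4776, -0.2836, 0.0964]
tcp_rot: [[-0.945, 0.327, -0.0], [0.327, 0.945, -0.0], [0.0, -0.0, -1.0]]
force: [0.6, -0.6, 0.5]
gripper_width: 0.0649
finger_force: 0.0
clock: 17.68
ee_pos: [0.4794, -0.2846, 0.2212]
tcp_rot: [[-0.945, 0.327, 0.008], [0.327, 0.945, -0.004], [-0.009, -0.002, -1.0]]
force: [-1.2, -0.1, 0.7]
gripper_width: 0.0652
finger_force: 0.0
circle [ 478.  -283.3] 20.1 rect [ 478.2 -283.4] [39.  39.1] n 2410 zmed 0.05
```

View pics/s4.png

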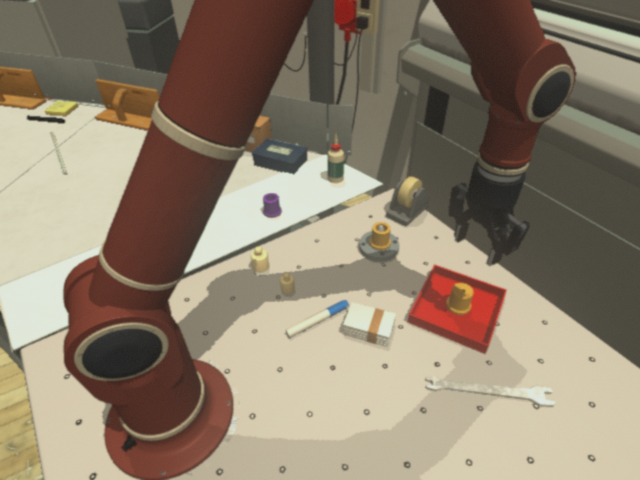

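View pics/w4.png

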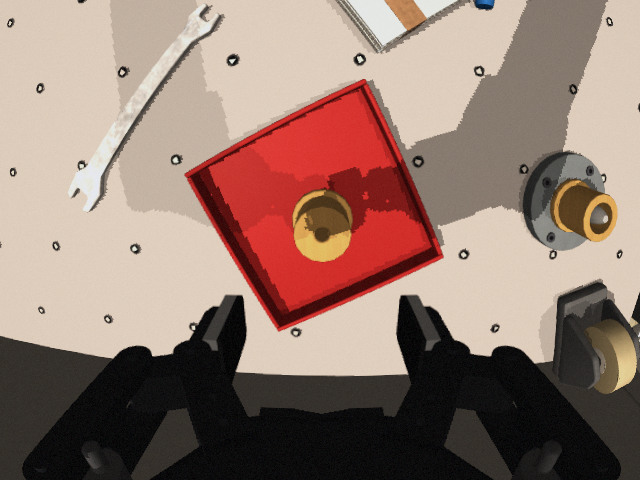

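The scene view shows the wide bushing on the gauge at (380,237) and the narrow one upright in the tray at (460,298). The wrist view confirms both: narrow bore at (322,232), pin inside the wide bushing at (600,218). The arm is clear of everything.

```bash
python3 -c "
from workcell import ctrl
print(ctrl.finish_job())"
```

```text
the job is handed in; nothing more can be done
None
```

The wide bushing sits fully home on the gauge foot, the narrow one stands upright in the red reject tray, and the job was handed in at about 18 s of the 66 s allowed.

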